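# Bring a board jig under the inspection scope and hold it at the click-stop

## Robot

A 7-joint arm with a two-finger parallel gripper is mounted at the origin on a cart in front of the work surface, level with it; the furniture and walls round the work are solid. World frame = base frame: x ahead of the robot, y to its left, z up, the work surface at z = 0. Lengths are in mm, angles in rad, forces in N, time in s.
With the tool pointing down it reaches from about 400 to 875 mm from the base axis. Payload 4.4 kg.
Tool frame: the origin (TCP) lies at the very end of the fingers, on their centre line; the grasp point (between the pads) lies 19 mm behind it; z points along the fingers, y is the line along which they close (so a half turn about z gives the same grasp; the last joint's range is limited). The gripper opens to 85 mm and grips with 20 to 120 N. Pads are 22 mm wide; open, the fingers measure 114 mm over their backs; the gripper's body (76 mm by 85 mm) begins 54 mm behind the grasp point. The pads swing forward as they close: fully open they stand 13 mm farther back than shut.
Start: joints at [-1.196, 0.628, 0.038, 1.517, -0.027, 0.996, -0.02], TCP at [277.309, 587.893, 199.813] pointing down, gripper open.
Joint ranges: [-3.06, 3.06], [-0.37, 2.12], [-1.25, 1.32], [0.18, 2.47], [-1.1, 4.24], [0.23, 1.98], [-2.94, 2.94]. Speed limits (rad/s): [2.57, 2.57, 3.14, 3.14, 3.14, 3.14, 3.14].

## Interface

Orientations are given as [roll, pitch, yaw] about the fixed x, y, z axes, in that order (R = Rz(yaw) Ry(pitch) Rx(roll)).
In Python, from cell import read_state, get_image, camera_info, finish_job gives the robot as it stands.
- The arm moves only by the tool play_rows, never from a script. Its argument "deltas" is one flat list of numbers, 7 for each row, row after row: the shift along the tool's x, y, z in mm, then the turn, a rotation vector about the tool's x, y, z in rad, then the opening, from 0 (shut) to 1 (fully open). In form: [dx, dy, dz, ax, ay, az, grip, dx, dy, dz, ax, ay, az, grip, ...]. A call has 1 to 10 rows; each row is the pose to reach, as a shift and turn from the pose commanded when the call began, along the tool's axes at that moment; what a row does not reach only later rows make up. A row lasts 1/8 s, in which the tool goes at most 62.5 mm and 10.7 degrees, less where a joint would pass 70% of its speed; a pose out of reach is approached as far as the arm can. A call with a gripper value outside its range is refused whole. The fingers move at their own pace and stop on an object; the grip force is fixed at half the most. Time passes only in rows, so rows that repeat a pose let the fingers close. It gives the time, the measured TCP pose, the force, the opening and the grip force at its end, in the units of the state.
- read_state(): the state, without advancing time (a new reading comes with each control period).
- get_image(name): name is "scene" or "top" or "wrist"; returns the picture (400x640x3 uint8, red, green, blue); there is no depth.
- camera_info(name): a dict with "fx", "fy", "cx", "cy" (pixels), "T" (4x4, takes a point from camera to world coordinates). Camera axes: x right, y down, z forward; pixel columns grow to the right and rows downward; lengths in mm; the calibration is good to about 2 mm. A picture is of the moment at which its call begins: read the wrist's pose just before it. camera_info takes no time and is no camera call; for the wrist camera it gives the pose at the moment of the call.
- finish_job(): hands the job in; it is judged then, once.
The state is a dict: "clock": time; "qpos": joint angles; "qd": joint speeds; "tau": joint torques, N m; "eef_pos": TCP position; "tool_rot": TCP orientation; "force": force on the tool from outside, world axes, zero at the start; "torque": the same for the moment, N m; "width": finger opening in mm; "gripper_force": force on a finger pad.
Only numpy, scipy, OpenCV 4.12 (cv2) and the standard library are available. Lean on these libraries where they do the work, as an engineer would, in place of code of your own. Each camera call takes 0.05 s, during which the arm holds its last target. There are 200 camera calls.

## Task

Set the small slotted plastic board jig that lies beside the rail flat into the nest of the sliding inspection stage and let go of it. Then take the stage by its upright black grip post and slide it along the rail towards the scope until its spring ball clicks into the notch under the lens, without running past the notch, and finish there still gripping the post, with the stage held still for the picture. Leave the other things on the bench as they are.

Things in the scene. Friction and masses are not known exactly. Their poses are not given: they have to be found in the camera images.
- board_jig: the loose board jig: green plastic tablet with a long slot in its top, 70 (own x) x 40 (own y) x 10 mm high, about 30 g, lying flat on the bench to the left of the rail; grasp it across its 40 mm width; side walls 8 mm high. Origin: centre of its underside, z up
- nest (a point): centre of the nest floor on the stage's top plate, 42 mm above the bench. The jig lies in it flat, its 70 mm along nest x, either way round, about 2 mm play each side. Tabs at its ends and a 10 mm lip at each corner of the long sides rise 9 mm, flared at the top; the middle 50 mm of the long sides is open for fingers. Axes: x away from the post, -y along the rail towards the scope, z up
- grip_post (a point): upright black ribbed post, rigidly part of the stage, 18 mm diameter, 44 mm tall, with a 22 mm wide, 3 mm high collar at its foot. Origin: centre of its foot, on the stage's front arm 42 mm above the bench, 85 mm in front (-x) of the nest centre. Grip it from above, about 25 mm above the foot, fingers closing along the rail. Axes as the nest's
- stage (a joint): travel of the stage along its guide in m: 0 at the loading end stop, growing towards the scope (nest -y), 0.20 at the far end stop. It starts within 0.03 of the loading end. About 1.2 N of dry friction plus slight drag
- stage_ball (a point): centre of the spring ball (12 mm diameter) at the rear of the stage, 27 mm above the bench, 58 mm behind (+x of) the nest centre; it presses to the rear (+x). Axes as the nest's
- notch (a point): middle of the notch, 27 mm above the bench; axes as the nest's. The ball is home when stage_ball and notch agree along y. From 4.5 mm before the middle the notch pulls the stage ahead, rising to 5 to 8 N near the middle; past the middle it resists, rising to about 9 N, and lets go 4.5 mm past it. The rail goes on past the notch, to its end stop
- scope_rider: fixed clamp behind the rail with the scope and a steel block; clamped at a different place along the rail each time. Origin on the bench; the notch, a 9 mm gap in the block's front face, lies at its y = 0, under the lens. Along y the block has a 22 mm ramp (1.5 N) and a 21 mm flat land before the notch. Black scope barrel, tilted back 40 degrees, lens 47 mm above the jig; column 230 mm tall
- slide_base: fixed grey base plate of the slide, 110 x 300 x 14 mm, with the guide along its y. Origin: centre of its underside on the bench; axes as the nest's
- steel_plate: bystander, loose plain grey steel plate 66 x 80 x 8 mm, front of the bench; origin centre of underside
- tweezers_c: bystander, loose tweezers 115 x 22 x 10 mm, front of the bench; origin centre of underside
- dropper_bottle: bystander, loose white squeeze bottle with bent spout, 34 x 37 x 87 mm, behind the loading end of the rail; origin centre of underside
Things that resemble listed ones, but are neither listed nor needed, are in the scene too. Of the things shaped like the board_jig, the green one is meant.

How it is judged (in metres and radians):
On the way, in this order (a step that is already met when the one before it is completed fails the run):
1. the jig lies flat in the nest, let go, with the stage still short of the notch (horizontal distance between board_jig and nest below 0.004 m and z of board_jig in the frame of nest between -0.002 and 0.002 m and angle between board_jig's own z axis and vertical below 0.06 rad and angle between the x axis of board_jig and the x axis of nest, either way round below 0.12 rad and contact force between the fingers and board_jig below 0.1 N and y of stage_ball in the frame of notch above 0.02 m), for 0.2 s.
2. the stage, gripped by its post, has clicked into the notch (y of stage_ball in the frame of notch between -0.002 and 0.002 m and contact force between the fingers and post above 5 N), for 0.2 s.
At the end, for the whole second after the job is handed in: The fingers grip the post (more than 5 N), the stage stands still with its ball within 2 mm of the middle of the notch, and the jig lies flat in the nest (underside within 2 mm of the floor, centre within 4 mm, long axis within 0.12 rad), untouched by the fingers (all of step 2 and velocity of joint stage between -0.005 and 0.005 m/s and horizontal distance between board_jig and nest below 0.004 m and z of board_jig in the frame of nest between -0.002 and 0.002 m and angle between board_jig's own z axis and vertical below 0.06 rad and angle between the x axis of board_jig and the x axis of nest, either way round below 0.12 rad and contact force between the fingers and board_jig below 0.1 N); the arm keeps its last pose, push and grip.
It fails at once if the stage ran past the notch by more than 12 mm (y of stage_ball in the frame of notch below -0.012 m).
It fails at once if a bystander was shoved by more than 30 mm (distance of any of steel_plate, tweezers_c, dropper_bottle from where it was at the start of the episode above 0.03 m).
It also fails if it takes over 48 s, if anything falls off the work surface, if the arm or the gripper's body presses on something with over 40 N, if the wrist force passes 120 N, or if a joint passes its speed limit or range.

## Working session

There is one attempt and no reset: what is moved stays moved. The work goes in short steps, Python scripts to look and compute and a tool call to move; the robot and the scene stay as the last step left them, time stands still between calls to the robot, and variables do not carry over. Pictures are saved under pics/ and viewed, at most 10 in all, crops included, and the job is handed in when it is done.

Besides the shell and the picture viewer there is one more tool, called after "Emit:" by a JSON object that holds its "method" and its "body", one argument or row to a line. play_rows: Moves the arm, as the interface text tells. Its arguments: {"type":"object","properties":{"deltas":{"type":"array"}},"required":["deltas"]}

```bash
mkdir -p pics
cat > h.py <<'E'
import numpy as np, cv2
from cell import *
def ray(info,u,v,z):
    T=np.array(info["T"]); d=T[:3,:3]@np.array([(u-info["cx"])/info["fx"],(v-info["cy"])/info["fy"],1]); o=T[:3,3]
    return o+d*(z-o[2])/d[2]
def pix(info,p):
    T=np.array(info["T"]); c=T[:3,:3].T@(np.array(p)-T[:3,3]); return [info["fx"]*c[0]/c[2]+info["cx"],info["fy"]*c[1]/c[2]+info["cy"]]
def snap(n,f):
    i=camera_info(n); im=get_image(n); cv2.imwrite(f"pics/{f}.png",im[:,:,::-1]); return im,i
E
python3 - <<'E'
from h import *
for n in("top","scene"):
    im,i=snap(n,n+"0"); print(n,i)
print(read_state())
E
```

```text
top {'fx': 382.0928256055857, 'fy': 382.0928256055857, 'cx': 315.99587637872423, 'cy': 200.380238563333, 'T': array([[-5.61243375e-02, -9.68435000e-01,  2.42865621e-01,
         3.36435396e+02],
       [-9.98411618e-01,  5.32369396e-02, -1.84409592e-02,
         1.52396671e+02],
       [ 4.92944792e-03, -2.43514844e-01, -9.69884643e-01,
         9.04337293e+02],
       [ 0.00000000e+00,  0.00000000e+00,  0.00000000e+00,
         1.00000000e+00]])}
scene {'fx': 420.9488801576992, 'fy': 420.9488801576992, 'cx': 324.9674362470316, 'cy': 200.546158737266, 'T': array([[ 8.09570636e-01, -2.87141816e-01,  5.12000940e-01,
         2.53243824e+01],
       [-5.86630288e-01, -4.27613561e-01,  6.87758349e-01,
        -5.79120267e+02],
       [ 2.14543636e-02, -8.57144223e-01, -5.14629469e-01,
         6.01938786e+02],
       [ 0.00000000e+00,  0.00000000e+00,  0.00000000e+00,
         1.00000000e+00]])}
{'clock': 0.1, 'qpos': array([-1.19582113,  0.62927398,  0.03841755,  1.51827963, -0.02698279,
        0.99632719, -0.02000419]), 'qd': array([ 0.00021854, -0.00100795,  0.00160899, -0.00237266, -0.00047416,
       -0.00111268,  0.00036667]), 'tau': array([ 4.02873207e-03, -5.64532042e+01,  1.23024892e+00, -1.93972188e+01,
        1.10810436e-02,  5.40818553e-03, -1.08274281e-05]), 'eef_pos': array([277.00930371, 587.31701885, 198.9637194 ]), 'tool_rot': array([-3.13982180e+00,  1.80191300e-05,  2.70084439e+00]), 'force': array([-0.26688347, -0.50819625, -0.47688074]), 'torque': array([ 0.0377773 , -0.01668945, -0.00656126]), 'gripper_force': 0.0, 'width': 85.57010474180524}
```

View pics/top0.png

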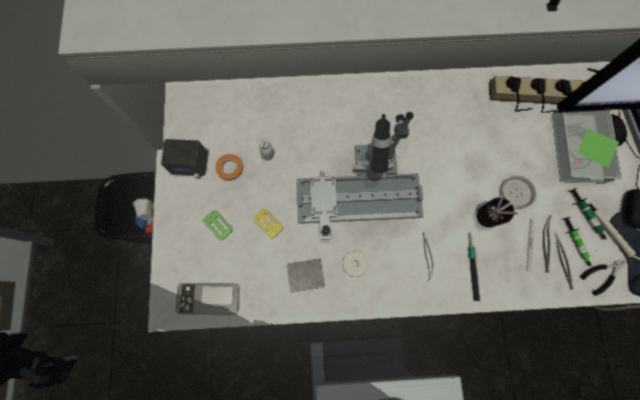

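View pics/scene0.png

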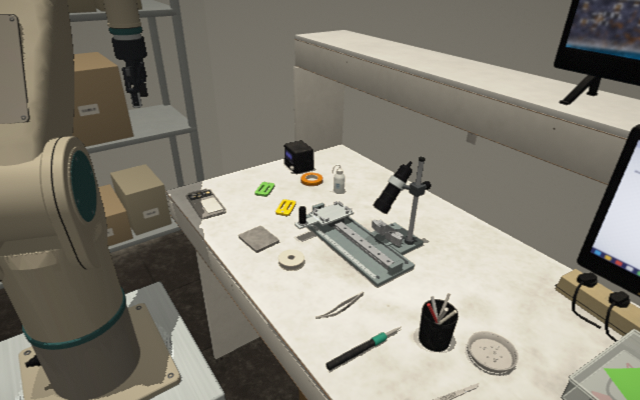

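The top view shows the green jig at (218,225), a yellow decoy at (269,223), the stage at (323,195), the post at (325,231), and the scope block at about (375,160).

Run:
```python
from h import *
im=cv2.imread("pics/top0.png"); i=camera_info("top")
hsv=cv2.cvtColor(im,cv2.COLOR_BGR2HSV)
m=cv2.inRange(hsv,(40,90,60),(80,255,255)); m[:, :190]=0; m[:,245:]=0; m[:200]=0; m[250:]=0
c=max(cv2.findContours(m,0,1)[0],key=cv2.contourArea)[:,0,:]
w=np.array([ray(i,u,v,9)[:2] for u,v in c],np.float32); print("jig",cv2.minAreaRect(w))
for n,(u,v,z) in dict(bl=(297,178,14),br=(299,223,14),fr=(423,218,14),fl=(420,174,14),post=(325,229,86),nest=(323,195,42),bottle=(266,150,40)).items(): print(n,ray(i,u,v,z).round(0))
print(camera_info("wrist"))
cv2.imwrite("pics/crop0.png",cv2.resize(im[100:260,190:440],(800,512),interpolation=cv2.INTER_CUBIC))
```

```text
jig ((514.0011596679688, 372.5368957519531), (66.11773681640625, 36.55767059326172), 40.49303436279297)
bl [618. 179.  14.]
br [506. 179.  14.]
fr [ 502. -116.   14.]
fl [ 612. -123.   14.]
post [476. 121.  86.]
nest [564. 119.  42.]
bottle [685. 249.  40.]
{'fx': 356.737187540717, 'fy': 356.737187540717, 'cx': 323.4744573621414, 'cy': 196.4460884010288, 'T': array([[ 4.26480588e-01,  8.64283791e-01,  2.66698026e-01,
         2.09634891e+02],
       [ 9.04495537e-01, -4.07043311e-01, -1.27293229e-01,
         6.19903451e+02],
       [-1.45982661e-03,  2.95515266e-01, -9.55336902e-01,
         3.73630399e+02],
       [ 0.00000000e+00,  0.00000000e+00,  0.00000000e+00,
         1.00000000e+00]])}
```

View pics/crop0.png

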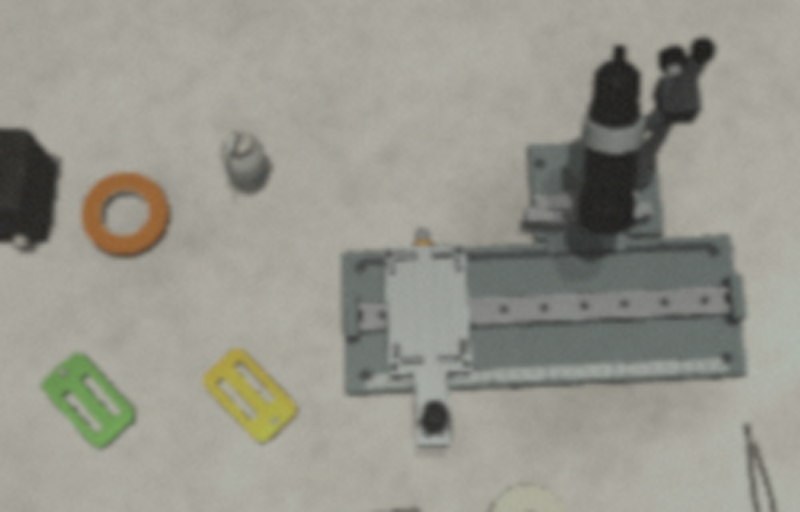

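The crop shows the jig lying at about 40° to the rail axes and the nest with its post. The ball is the orange tip at the rear of the stage, and the scope block sits behind the rail. I'll go above the jig.

Emit:
{"method": "play_rows", "body": {
  "deltas": [-60,-19,10,0,0,-0.18,1,-120,-38,20,0,0,-0.36,1,-180,-56,30,0,0,-0.54,1,-240,-74,40,0,0,-0.72,1,-290,-88,48,0,0,-0.9,1,-306,-93,50,0,0,-1.08,1,-306,-93,50,0,0,-1.148,1,-306,-93,50,0,0,-1.148,1,-306,-93,50,0,0,-1.148,1]
}}

```text
clock: 1.23
eef_pos: [513.9, 373.5, 149.7]
tool_rot: [3.141, -0.0, -2.435]
force: [0.2, 0.9, -0.5]
width: 85.4
gripper_force: 0.0
```

Run:
```python
from h import *
s=read_state(); print(s["clock"],s["eef_pos"],s["tool_rot"],s["qpos"].round(2))
im,i=snap("wrist","w1")
hsv=cv2.cvtColor(im,cv2.COLOR_RGB2HSV)
m=cv2.inRange(hsv,(40,90,50),(85,255,255))
c=max(cv2.findContours(m,0,1)[0],key=cv2.contourArea)[:,0,:]
print(cv2.minAreaRect(c))
for z in (0,10): print(cv2.minAreaRect(np.array([ray(i,u,v,z)[:2] for u,v in c],np.float32)))
```

```text
1.225 [513.9286859  373.53855136 149.67862241] [ 3.14138362e+00 -3.33678928e-04 -2.43482262e+00] [-0.5   0.67 -0.28  1.61  0.22  0.89  1.41]
((321.5, 156.0), (40.0, 43.0), 90.0)
((505.2850646972656, 363.46441650390625), (37.20489501953125, 39.65998077392578), 40.490966796875)
((503.8070983886719, 362.2617492675781), (36.05774688720703, 38.437129974365234), 40.49091720581055)
```

View pics/w1.png

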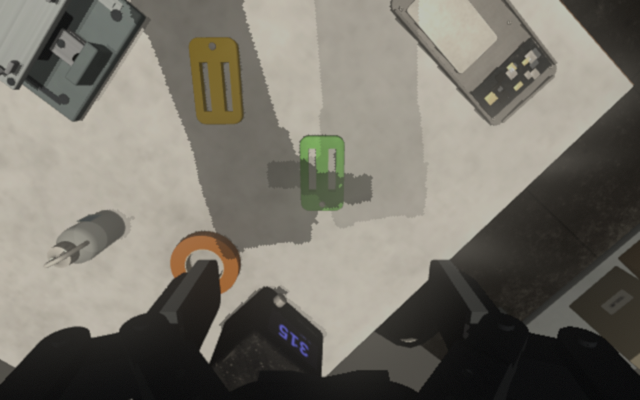

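The wrist view shows the jig at cols 300–345 and rows 135–210, upright in the picture and partly in the gripper's shadow. I'll remask it.

```bash
cat >> h.py <<'E'
def green(im,i,z,roi=None):
    hsv=cv2.cvtColor(im,cv2.COLOR_RGB2HSV); m=cv2.inRange(hsv,(40,70,25),(85,255,255))
    m=cv2.morphologyEx(m,cv2.MORPH_CLOSE,np.ones((7,7)))
    c=max(cv2.findContours(m,0,1)[0],key=cv2.contourArea)[:,0,:]
    return cv2.boundingRect(c),cv2.minAreaRect(np.array([ray(i,u+.0,v,z)[:2] for u,v in c],np.float32))
E
python3 - <<'E'
from h import *
i=camera_info("wrist"); im=cv2.imread("pics/w1.png")[:,:,::-1].copy()
print(green(im,i,9)); print(pix(i,read_state()["eef_pos"]))
E
```

```text
((300, 136, 44, 74), ((515.994140625, 372.92108154296875), (68.17259216308594, 38.67449951171875), 40.98208236694336))
[np.float64(324.216773239435), np.float64(233.9235111679663)]
```

Emit:
{"method": "play_rows", "body": {
  "deltas": [-1.2,-1.7,50,0,0,-0.01,1,-1.2,-1.7,100,0,0,-0.01,1,-1.2,-1.7,130,0,0,-0.01,1,-1.2,-1.7,142,0,0,-0.01,0.7,-1.2,-1.7,149,0,0,-0.01,0.62,-1.2,-1.7,149,0,0,-0.01,0.62]
}}

```text
clock: 2.02
eef_pos: [516.8, 373.2, 1.5]
tool_rot: [-3.141, 0.001, -2.424]
force: [0.2, 0.6, 0.1]
width: 52.7
gripper_force: 0.0
```

Emit:
{"method": "play_rows", "body": {
  "deltas": [0,0,0,0,0,0,0.2,0,0,0,0,0,0,0.2,0,0,0,0,0,0,0.2,0,0,0,0,0,0,0.2,0,0,0,0,0,0,0.2,0,0,0,0,0,0,0.2]
}}

```text
clock: 2.78
eef_pos: [516.4, 372.7, 0.8]
tool_rot: [3.142, -0.0, -2.424]
force: [-0.1, -0.3, 0.2]
width: 17.0
gripper_force: 0.0
```

Emit:
{"method": "play_rows", "body": {
  "deltas": [0,0,0,0,0,0,0.8,0,0,0,0,0,0,0.8,0,0,-60,0,0,0,0.8,0,0,-120,0,0,0,1,0,0,-149,0,0,0,1,0,0,-149,0,0,0,1,0,0,-149,0,0,0,1]
}}

```text
clock: 3.65
eef_pos: [515.8, 372.0, 148.8]
tool_rot: [-3.141, -0.002, -2.424]
force: [-0.1, -0.6, -0.5]
width: 85.6
gripper_force: 0.0
```

Run:
```python
from h import *
s=read_state(); print(s["clock"],s["eef_pos"],s["tool_rot"],s["width"])
im,i=snap("wrist","w2"); print(green(im,i,9))
```

```text
3.65 [515.79952073 371.96027893 148.83453528] [-3.14145912e+00 -1.87868933e-03 -2.42445374e+00] 85.58684454789771
((303, 135, 44, 75), ((515.5433959960938, 372.6500549316406), (68.5965576171875, 38.880592346191406), 41.088706970214844))
```

View pics/w2.png

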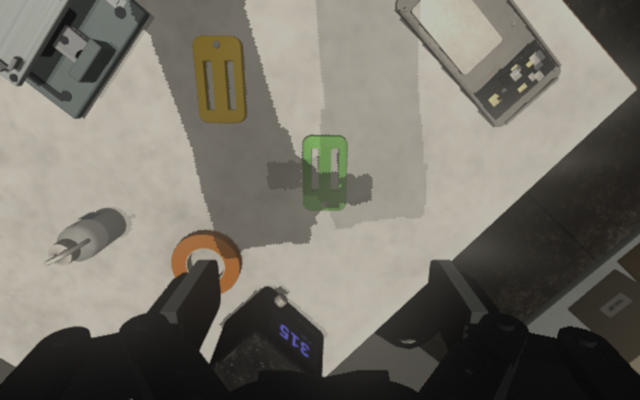

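The jig hasn't moved (cols 303–347, rows 135–210), so the half-closed fingers passed over it. I'll go lower with the fingers pre-closed to just wider than the jig.

Emit:
{"method": "play_rows", "body": {
  "deltas": [0,0,50,0,0,0,0.7,0,0,100,0,0,0,0.58,0,0,130,0,0,0,0.58,0,0,145,0,0,0,0.58,0,0,149,0,0,0,0.58,0,0,151,0,0,0,0.58,0,0,152,0,0,0,0.58,0,0,152,0,0,0,0.58]
}}

```text
clock: 4.7
eef_pos: [516.9, 373.0, -1.3]
tool_rot: [-3.141, 0.001, -2.424]
force: [-0.6, 0.4, 0.7]
width: 49.5
gripper_force: 0.0
```

Emit:
{"method": "play_rows", "body": {
  "deltas": [0,0,1,0,0,0,0.58,0,0,2,0,0,0,0.58,0,0,2,0,0,0,0.58]
}}

```text
clock: 5.08
eef_pos: [516.3, 372.6, -4.3]
tool_rot: [3.142, -0.0, -2.424]
force: [0.1, -0.1, 0.2]
width: 49.1
gripper_force: 0.0
```

Emit:
{"method": "play_rows", "body": {
  "deltas": [0,0,1,0,0,0,0.58,0,0,2,0,0,0,0.58,0,0,2,0,0,0,0.58]
}}

```text
clock: 5.45
eef_pos: [516.3, 372.7, -6.3]
tool_rot: [3.142, -0.0, -2.424]
force: [-0.3, -0.7, 0.2]
width: 49.3
gripper_force: 0.0
```

Emit:
{"method": "play_rows", "body": {
  "deltas": [0,0,1,0,0,0,0.58,0,0,2,0,0,0,0.58,0,0,2,0,0,0,0.58]
}}

```text
clock: 5.82
eef_pos: [516.3, 372.6, -8.3]
tool_rot: [3.142, -0.0, -2.424]
force: [0.0, 0.5, 0.6]
width: 49.7
gripper_force: 0.0
```

Emit:
{"method": "play_rows", "body": {
  "deltas": [0,0,-1,0,0,0,0.5,0,0,-1,0,0,0,0.4,0,0,-1,0,0,0,0.3,0,0,-1,0,0,0,0.3,0,0,-1,0,0,0,0.3]
}}

```text
clock: 6.45
eef_pos: [516.4, 372.7, -7.2]
tool_rot: [3.142, 0.0, -2.424]
force: [-0.7, -0.3, 0.3]
width: 25.6
gripper_force: 0.0
```

Run:
```python
from h import *
im,i=snap("wrist","w3"); print(i["T"][:3,3],read_state()["eef_pos"])
im2,_=snap("scene","s3"); cv2.imwrite("pics/c3.png",np.vstack([im[:,:,::-1],cv2.resize(im2[120:220,190:350,::-1],(640,200*2))])[:,:]) if 0 else None
a=cv2.resize(im[:,:,::-1],(480,300)); b=cv2.resize(im2[130:230,200:333,::-1],(399,300)); cv2.imwrite("pics/c3.png",np.hstack([a,b])[:, :800])
```

```text
[460.25689391 323.04211521 167.44364734] [516.3905998  372.70415033  -7.2047685 ]
```

View pics/c3.png

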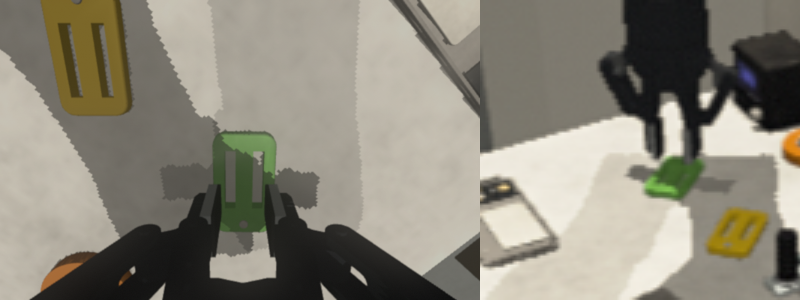

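The fingers are still above the jig: their tips are near row 250 of the full picture, over its top face. I'll reopen and go on down until I feel contact.

Emit:
{"method": "play_rows", "body": {
  "deltas": [0,0,0,0,0,0,0.6,0,0,0,0,0,0,0.6,0,0,0,0,0,0,0.6,0,0,2,0,0,0,0.6,0,0,4,0,0,0,0.6,0,0,4,0,0,0,0.6]
}}

```text
clock: 7.3
eef_pos: [516.2, 372.6, -11.5]
tool_rot: [3.142, -0.001, -2.424]
force: [0.1, 0.3, 0.2]
width: 51.1
gripper_force: 0.0
```

Emit:
{"method": "play_rows", "body": {
  "deltas": [0,0,1,0,0,0,0.6,0,0,2,0,0,0,0.6,0,0,2,0,0,0,0.6]
}}

```text
clock: 7.68
eef_pos: [516.3, 372.6, -13.3]
tool_rot: [3.142, -0.0, -2.424]
force: [-0.4, -0.6, 0.5]
width: 51.5
gripper_force: 0.0
```

Emit:
{"method": "play_rows", "body": {
  "deltas": [0,0,1,0,0,0,0.6,0,0,2,0,0,0,0.6,0,0,2,0,0,0,0.6]
}}

```text
clock: 8.05
eef_pos: [516.3, 372.6, -15.3]
tool_rot: [3.142, -0.0, -2.424]
force: [0.4, 0.7, -0.1]
width: 51.4
gripper_force: 0.0
```

Run:
```python
from h import *
im,i=snap("wrist","w4"); print(read_state()["eef_pos"],read_state()["width"]); cv2.imwrite("pics/c4.png",cv2.resize(im[150:400,180:480,::-1],(720,600)))
for dz in (0,10,20,30): 
  s=read_state(); x=np.array([np.cos(s["tool_rot"][2]),np.sin(s["tool_rot"][2]),0]); y=np.array([x[1],-x[0],0])
  print(dz,[np.round(pix(i,s["eef_pos"]+sg*s["width"]/2*y+np.array([0,0,dz])),0) for sg in(1,-1)])
```

```text
[516.36701372 372.68251764 -15.23111326] 51.46997997059374
0 [array([373., 234.]), array([276., 234.])]
10 [array([375., 242.]), array([273., 242.])]
20 [array([378., 251.]), array([270., 251.])]
30 [array([382., 261.]), array([267., 261.])]
```

View pics/c4.png

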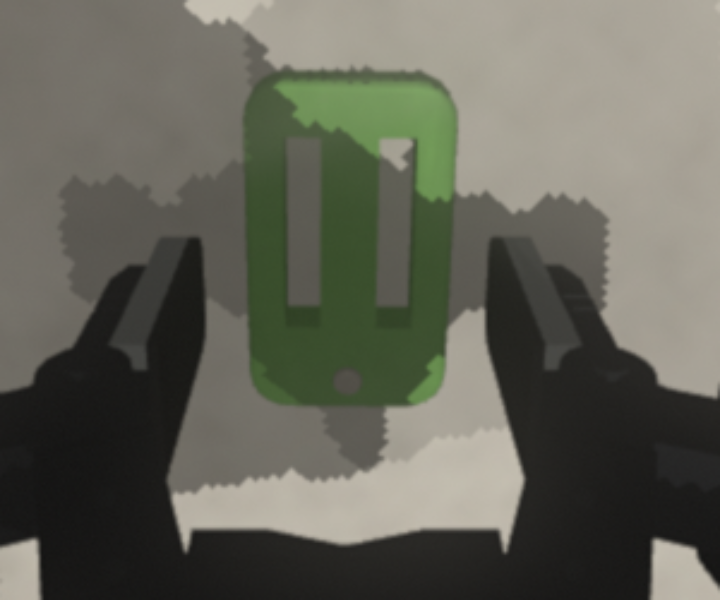

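The crop shows both fingertips (crop (200,238) and (490,238)) either side of the jig and centred on it. By their spacing they are about 18 mm above the bench, although the TCP reads -15, so the reported TCP lies well below the real tips. I'll carry on down and feel for the bench.

Emit:
{"method": "play_rows", "body": {
  "deltas": [0,0,3,0,0,0,0.6,0,0,6,0,0,0,0.6,0,0,9,0,0,0,0.6,0,0,9,0,0,0,0.6]
}}

```text
clock: 8.6
eef_pos: [516.1, 372.5, -24.6]
tool_rot: [3.142, -0.001, -2.424]
force: [-0.3, -0.4, 0.3]
width: 51.4
gripper_force: 0.0
```

Emit:
{"method": "play_rows", "body": {
  "deltas": [0,0,1,0,0,0,0.6,0,0,2,0,0,0,0.6,0,0,2,0,0,0,0.6]
}}

```text
clock: 8.98
eef_pos: [516.3, 372.7, -26.2]
tool_rot: [3.142, -0.0, -2.424]
force: [0.0, 0.2, 0.1]
width: 51.0
gripper_force: 0.0
```

Emit:
{"method": "play_rows", "body": {
  "deltas": [0,0,1,0,0,0,0.6,0,0,2,0,0,0,0.6,0,0,2,0,0,0,0.6]
}}

```text
clock: 9.35
eef_pos: [516.3, 372.6, -28.3]
tool_rot: [3.142, -0.0, -2.424]
force: [0.3, -0.3, 0.0]
width: 51.2
gripper_force: 0.0
```

Emit:
{"method": "play_rows", "body": {
  "deltas": [0,0,1,0,0,0,0.6,0,0,2,0,0,0,0.6,0,0,2,0,0,0,0.6]
}}

```text
clock: 9.72
eef_pos: [516.3, 372.6, -30.3]
tool_rot: [-3.142, -0.0, -2.424]
force: [0.6, 0.3, -1.0]
width: 51.3
gripper_force: 0.0
```

Emit:
{"method": "play_rows", "body": {
  "deltas": [0,0,1,0,0,0,0.6,0,0,1.5,0,0,0,0.6,0,0,1.5,0,0,0,0.6]
}}

```text
clock: 10.1
eef_pos: [516.3, 372.7, -31.8]
tool_rot: [3.141, -0.0, -2.424]
force: [-0.0, 0.2, -0.4]
width: 51.2
gripper_force: 0.0
```

Run:
```python
from h import *
im,i=snap("wrist","w5"); print(read_state()["eef_pos"],read_state()["width"],i["T"][:3,3]); cv2.imwrite("pics/c5.png",cv2.resize(im[180:340,200:450,::-1],(750,480)))
```

```text
[516.37353266 372.73351768 -31.70457677] 51.06624084503841 [460.23880111 323.03063647 142.89880652]
```

View pics/c5.png

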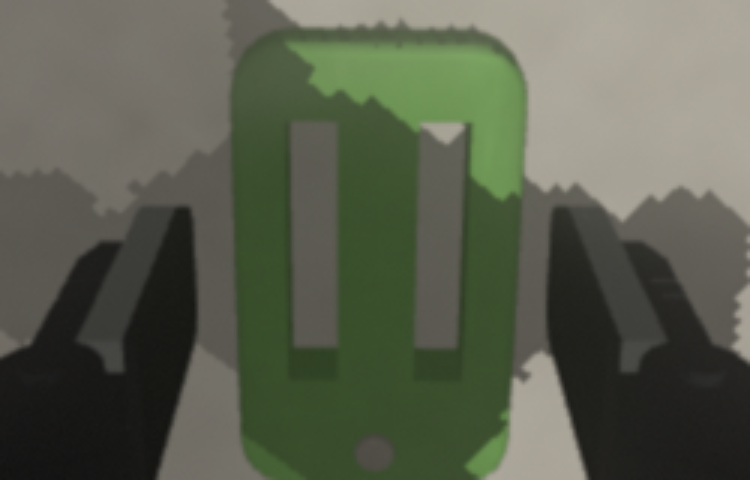

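The crop shows the fingertips straddling the jig. Its width (cols 232–527) against the finger gap (191–553) puts the tips about 2 mm above the bench. Closing now.

Emit:
{"method": "play_rows", "body": {
  "deltas": [0,0,-1,0,0,0,0.5,0,0,-1,0,0,0,0.4,0,0,-1,0,0,0,0.3,0,0,-1,0,0,0,0.3,0,0,-1,0,0,0,0.3,0,0,-1,0,0,0,0.3]
}}

```text
clock: 10.9
eef_pos: [516.5, 373.0, -30.1]
tool_rot: [3.142, 0.001, -2.424]
force: [-1.9, -1.1, 6.3]
width: 37.6
gripper_force: 60.5
```

Emit:
{"method": "play_rows", "body": {
  "deltas": [0,0,-30,0,0,0,0.3,0,0,-80,0,0,0,0.3,30,-24,-130,0,0,0.1,0.3,75,-60,-160,0,0,0.25,0.3,120,-96,-160,0,0,0.4,0.3,160,-128,-160,0,0,0.55,0.3,190,-152,-160,0,0,0.68,0.3,202,-161,-160,0,0,0.735,0.3,202,-161,-160,0,0,0.735,0.3,202,-161,-160,0,0,0.735,0.3]
}}

```text
clock: 12.15
eef_pos: [470.5, 120.8, 129.3]
tool_rot: [3.14, 0.001, 3.127]
force: [0.3, 0.6, -0.3]
width: 38.1
gripper_force: 60.4
```

Run:
```python
from h import *
s=read_state(); print(s["eef_pos"],s["tool_rot"],s["width"],s["gripper_force"])
im,i=snap("wrist","w6"); print(green(im,i,100)); np.save("w6T.npy",i["T"])
cv2.imwrite("pics/c6.png",cv2.resize(im[:,:,::-1],(800,500)))
```

```text
[470.54817104 120.76218286 129.29628391] [3.14007580e+00 7.54998385e-04 3.12737188e+00] 38.05875754557013 60.41814054209681
((276, 189, 98, 150), ((507.3419494628906, 120.5576171875), (59.47110366821289, 105.9598388671875), 88.40167236328125))
```

View pics/c6.png

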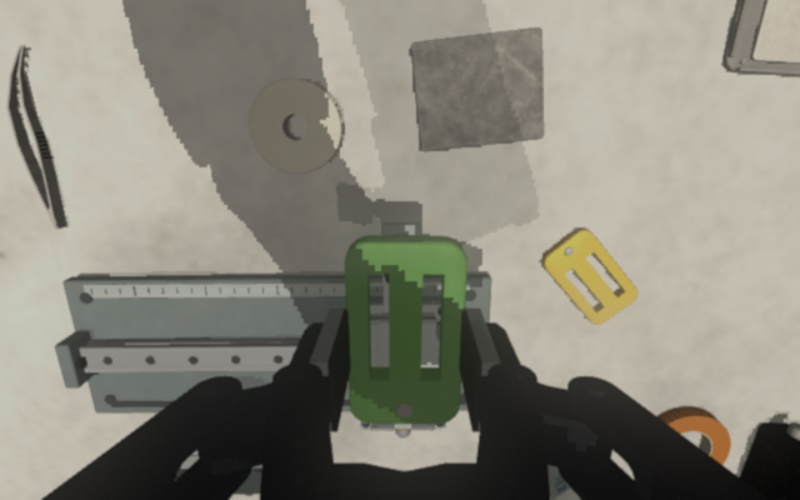

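The wrist picture looks down with the front of the bench at the top. The held jig is gripped straight (cols 347–466, rows 237–425) and hides the nest. I'll move on +x so the nest shows above it.

Emit:
{"method": "play_rows", "body": {
  "deltas": [-50,0,0,0,0,0,0.3,-100,0,0,0,0,0,0.3,-145,0,0,0,0,0,0.3,-165,0,0,0,0,0,0.3,-165,0,0,0,0,0,0.3,-165,0,0,0,0,0,0.3]
}}

```text
clock: 12.95
eef_pos: [633.5, 116.8, 128.8]
tool_rot: [3.141, -0.002, 3.126]
force: [-0.5, 0.9, -0.4]
width: 37.7
gripper_force: 60.4
```

Run:
```python
from h import *
s=read_state(); print(s["eef_pos"],s["tool_rot"])
im,i=snap("wrist","w7"); np.save("w7T.npy",i["T"]); print(i["T"][:3,3])
b,r=green(im,i,s["eef_pos"][2]+40); print("jig top",b,r)
cv2.imwrite("pics/c7.png",cv2.resize(im[0:240,160:480,::-1],(800,600),interpolation=cv2.INTER_CUBIC))
```

```text
[633.54749234 116.82659059 128.80176352] [ 3.14126335e+00 -1.93466535e-03  3.12569700e+00]
[559.14015969 117.98463888 303.59532743]
jig top (277, 189, 97, 149) ((632.2096557617188, 116.95771026611328), (39.182254791259766, 69.28831481933594), 88.4061050415039)
```

View pics/c7.png

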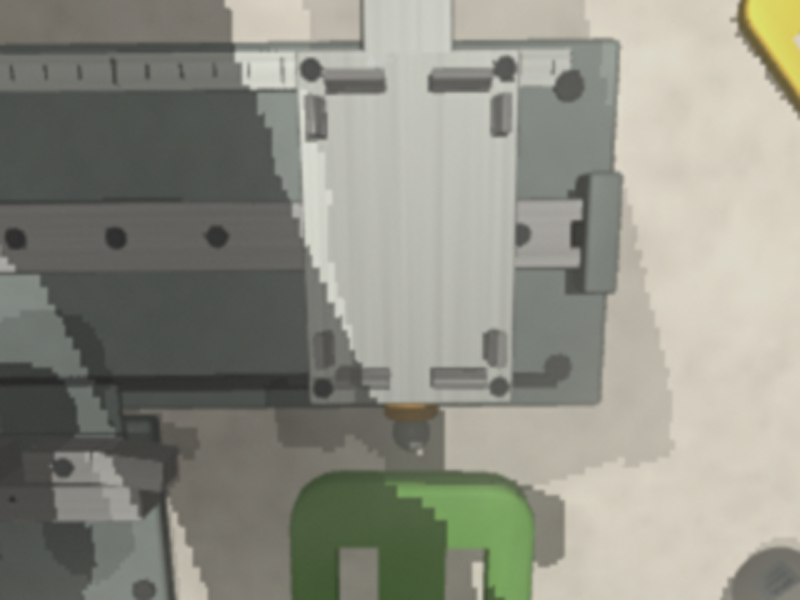

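Run:
```python
from h import *
i=camera_info("wrist")
f=lambda u,v,z: ray(i,u/2.5+160,v/2.5-0,z)[:2]
S=[f(*p,42) for p in((311,69),(505,68),(322,387),(500,387))]
L=[f(*p,51) for p in((316,98),(501,96),(323,334),(494,334))]
print(np.round(S,1),np.mean(S,0)); print(np.round(L,1),np.mean(L,0))
print("tabs base inner front/rear", f(410,92,42), f(410,387,42),"tops",f(410,72,51),f(410,370,51))
print("lips inner base y", f(327,120,42),f(491,120,42))
print("plate edges", f(301,230,42),f(516,230,42),f(410,403,42))
s=(S[0]-S[2]+S[1]-S[3]); print("yaw x-axis", np.arctan2(-s[1],-s[0]))
print("ball",f(411,411,27))
```

```text
[[520.8  92.4]
 [521.4 144.4]
 [606.9  91.5]
 [607.8 144.3]] [564.22225346 118.16906012]
[[529.1  94.3]
 [529.3 142.6]
 [590.2  93.4]
 [591.  141.5]] [559.90824269 117.92806163]
tabs base inner front/rear [526.90643579 118.86792147] [607.3343046  117.62019511] tops [523.2466946  118.90575056] [600.78761459 117.70281118]
lips inner base y [533.55804844  96.16370274] [534.26707453 140.81277835]
plate edges [562.17079057  87.60728839] [563.13730207 148.17889516] [612.15074829 117.54547469]
yaw x-axis -0.005810925169448865
ball [617.76372562 117.80602456]
```

The crop shows the nest plate with its corner screws at crop (311,69), (505,68), (322,387) and (500,387), plus tabs and lips, giving a centre near (564.2, 118.1). The held jig's centre is 1.3 mm in front of the TCP.

Emit:
{"method": "play_rows", "body": {
  "deltas": [30,0,0,0,0,-0.01,0.3,60,0,10,0,0,-0.01,0.3,68,0,50,0,0,-0.01,0.3,68,0,90,0,0,-0.01,0.3,68,0,98,0,0,-0.01,0.3,68,0,98,0,0,-0.01,0.3,68,0,98,0,0,-0.01,0.3]
}}

```text
clock: 13.88
eef_pos: [568.2, 117.3, 32.8]
tool_rot: [3.141, 0.003, 3.134]
force: [-0.3, 0.4, -0.3]
width: 37.6
gripper_force: 60.4
```

Run:
```python
from h import *
s=read_state(); print(s["eef_pos"],s["tool_rot"],s["force"])
im,i=snap("wrist","w8"); b,r=green(im,i,s["eef_pos"][2]+40); print("jig top",b,r)
```

```text
[568.15885343 117.25780131  32.84549086] [3.14084313e+00 2.61284908e-03 3.13380587e+00] [-0.31496591  0.36278702 -0.30401167]
jig top (276, 189, 98, 150) ((566.919921875, 117.43640899658203), (39.62204360961914, 69.92621612548828), 89.2616958618164)
```

Emit:
{"method": "play_rows", "body": {
  "deltas": [0,0,0,0,0,0,0.3,0,0,0,0,0,0,0.3]
}}

```text
clock: 14.18
eef_pos: [567.3, 116.9, 31.8]
tool_rot: [3.141, 0.001, 3.134]
force: [0.1, -0.2, -0.8]
width: 37.7
gripper_force: 60.4
```

Emit:
{"method": "play_rows", "body": {
  "deltas": [1.7,1.1,0,0,0,0,0.3,1.7,1.1,4,0,0,0,0.3,1.7,1.1,8,0,0,0,0.3,1.7,1.1,12,0,0,0,0.3,1.7,1.1,15,0,0,0,0.3,1.7,1.1,17,0,0,0,0.3,1.7,1.1,17,0,0,0,0.3]
}}

```text
clock: 15.05
eef_pos: [565.2, 118.0, 14.1]
tool_rot: [-3.142, -0.0, 3.134]
force: [-0.1, -0.1, -0.4]
width: 37.7
gripper_force: 60.4
```

Emit:
{"method": "play_rows", "body": {
  "deltas": [0,0,1,0,0,0,0.3,0,0,2,0,0,0,0.3,0,0,2.5,0,0,0,0.3,0,0,2.5,0,0,0,0.3]
}}

```text
clock: 15.55
eef_pos: [565.3, 118.0, 11.9]
tool_rot: [-3.142, 0.0, 3.134]
force: [-0.6, 0.6, 0.0]
width: 37.8
gripper_force: 60.5
```

Emit:
{"method": "play_rows", "body": {
  "deltas": [0,0,0.5,0,0,0,0.3,0,0,1,0,0,0,0.3,0,0,1,0,0,0,0.3]
}}

```text
clock: 15.92
eef_pos: [565.3, 118.0, 11.8]
tool_rot: [3.142, 0.0, 3.134]
force: [-2.4, -0.5, 8.4]
width: 37.4
gripper_force: 61.5
```

Emit:
{"method": "play_rows", "body": {
  "deltas": [0,0,0.5,0,0,0,0.3,0,0,1,0,0,0,0.3,0,0,1,0,0,0,0.3]
}}

```text
clock: 16.3
eef_pos: [565.3, 118.0, 11.7]
tool_rot: [-3.142, 0.001, 3.134]
force: [-4.9, -0.9, 16.7]
width: 37.8
gripper_force: 62.4
```

Contact is at exactly the expected floor height. Releasing.

Emit:
{"method": "play_rows", "body": {
  "deltas": [0,0,-1.5,0,0,0,0.4,0,0,-1.5,0,0,0,0.6,0,0,-1.5,0,0,0,0.6,0,0,-1.5,0,0,0,0.6,0,0,-20,0,0,0,0.6,0,0,-60,0,0,0,0.6,0,0,-90,0,0,0,0.6,0,0,-90,0,0,0,0.6,0,0,-90,0,0,0,0.6]
}}

```text
clock: 17.42
eef_pos: [565.1, 117.9, 100.1]
tool_rot: [-3.142, 0.0, 3.134]
force: [-0.4, -0.4, -0.2]
width: 51.4
gripper_force: 0.0
```

Run:
```python
from h import *
s=read_state(); print(s["clock"],s["eef_pos"],s["force"],s["width"])
im,i=snap("wrist","w9"); print(green(im,i,52))
ti,t=snap("top","top9")
im=t and ti; hsv=cv2.cvtColor(ti,cv2.COLOR_RGB2HSV)
m=cv2.inRange(hsv,(40,70,40),(85,255,255)); m[:,:290]=0; m[:,440:]=0; m[:150]=0;m[240:]=0
c=max(cv2.findContours(m,0,1)[0],key=cv2.contourArea)[:,0,:]
print("top",cv2.minAreaRect(np.array([ray(t,u,v,52)[:2] for u,v in c],np.float32)))
```

```text
17.425 [565.07109788 117.85163833 100.14513206] [-0.4040516  -0.35494723 -0.183147  ] 51.392239920396584
((294, 152, 61, 101), ((564.6478271484375, 118.3603515625), (38.96442413330078, 69.31025695800781), 89.13053894042969))
top ((560.8514404296875, 119.38915252685547), (36.91315460205078, 64.44503021240234), 86.8189468383789)
```

The jig lies flat in the nest, at (564.6, 118.4) with the right size at z 52. Next is the post, at about (479, 119).

Emit:
{"method": "play_rows", "body": {
  "deltas": [40,0.2,0,0,0,0,0.6,80,0.5,0,0,0,0,0.6,85.5,0.5,0,0,0,0,0.6,85.5,0.5,10,0,0,0,0.6,85.5,0.5,45,0,0,0,0.6,85.5,0.5,70,0,0,0,0.6,85.5,0.5,81,0,0,0,0.6,85.5,0.5,81,0,0,0,0.6]
}}

```text
clock: 18.52
eef_pos: [479.9, 119.0, 17.9]
tool_rot: [-3.141, -0.001, 3.133]
force: [-0.2, 0.7, -0.2]
width: 51.2
gripper_force: 0.0
```

Run:
```python
from h import *
s=read_state(); print(s["clock"],s["eef_pos"],s["force"],s["width"])
im=cv2.imread("pics/top9.png"); g=cv2.cvtColor(im,cv2.COLOR_BGR2GRAY)
t=camera_info("top")
# rider: dark barrel column & edges at block front (z~27, x~630)
for y in range(0,-60,-6): print(y,[int(g[int(round(pix(t,(x,y,z))[1])),int(round(pix(t,(x,y,z))[0]))]) for x,z in((632,33),(640,33),(650,33),(625,20))],np.round(pix(t,(632,y,33))),end=" | ")
```

```text
18.525 [479.94201904 118.99012766  17.85309849] [-0.18137562  0.72110268 -0.2177812 ] 51.16492233006157
0 [48, 57, 51, 61] [371. 166.] | -6 [54, 56, 50, 44] [373. 166.] | -12 [71, 75, 74, 72] [375. 166.] | -18 [72, 76, 77, 71] [378. 166.] | -24 [64, 61, 63, 62] [380. 166.] | -30 [73, 74, 67, 68] [383. 166.] | -36 [69, 71, 71, 72] [385. 165.] | -42 [73, 72, 72, 71] [388. 165.] | -48 [74, 73, 73, 74] [390. 165.] | -54 [75, 74, 73, 74] [393. 165.] |
```

Emit:
{"method": "play_rows", "body": {
  "deltas": [0,0,0,0,0,0,0.4,0,0,0,0,0,0,0.2,0,0,0,0,0,0,0.05,0,0,0,0,0,0,0.05,0,0,0,0,0,0,0.05,0,0,0,0,0,0,0.05,0,0,0,0,0,0,0.05]
}}

```text
clock: 19.4
eef_pos: [480.5, 119.2, 19.7]
tool_rot: [3.141, 0.002, 3.134]
force: [-0.3, -0.9, 6.9]
width: 16.6
gripper_force: 58.4
```

Run:
```python
from h import *
s=read_state(); print(s["eef_pos"],s["force"],s["width"])
t=camera_info("top")
print([ray(t,379.7,170.3,z).round(1) for z in(95,105,115)])
```

```text
[480.53256576 119.24164165  19.70372683] [-0.28500017 -0.91550118  6.92342843] 16.582635812300275
[array([600.4,  -8.7,  95. ]), array([597.1,  -6.7, 105. ]), array([593.8,  -4.7, 115. ])]
```

Emit:
{"method": "play_rows", "body": {
  "deltas": [0,0,0,0,0,0,0.35,0,0,-4,0,0,0,0.35,0,0,-4,0,0,0,0.35,0,0,-4,0,0,0,0.05,0,0,-4,0,0,0,0.05,0,0,-4,0,0,0,0.05,0,0,-4,0,0,0,0.05]
}}

```text
clock: 20.27
eef_pos: [479.8, 119.2, 23.0]
tool_rot: [3.142, 0.0, 3.134]
force: [-0.5, -0.6, 6.4]
width: 16.5
gripper_force: 58.4
```

Emit:
{"method": "play_rows", "body": {
  "deltas": [0,-5,0,0,0,0,0.05,0,-12,0,0,0,0,0.05,0,-20,0,0,0,0,0.05,0,-28,0,0,0,0,0.05,0,-34,0,0,0,0,0.05,0,-38,0,0,0,0,0.05,0,-40,0,0,0,0,0.05]
}}

```text
clock: 21.15
eef_pos: [479.5, 79.4, 23.0]
tool_rot: [3.141, 0.0, 3.134]
force: [-0.5, 1.4, 5.6]
width: 16.1
gripper_force: 58.4
```

Emit:
{"method": "play_rows", "body": {
  "deltas": [0,-6,0,0,0,0,0.05,0,-12,0,0,0,0,0.05,0,-18,0,0,0,0,0.05,0,-23,0,0,0,0,0.05,0,-27,0,0,0,0,0.05,0,-30,0,0,0,0,0.05]
}}

```text
clock: 21.9
eef_pos: [479.3, 49.5, 23.0]
tool_rot: [3.141, 0.0, 3.134]
force: [-1.4, 0.8, 5.6]
width: 15.9
gripper_force: 58.4
```

Emit:
{"method": "play_rows", "body": {
  "deltas": [0,-3,0,0,0,0,0.05,0,-7,0,0,0,0,0.05,0,-11,0,0,0,0,0.05,0,-14,0,0,0,0,0.05,0,-15,0,0,0,0,0.05]
}}

```text
clock: 22.52
eef_pos: [479.2, 35.0, 23.0]
tool_rot: [3.14, 0.0, 3.134]
force: [-0.9, 3.3, 5.9]
width: 16.4
gripper_force: 58.5
```

Emit:
{"method": "play_rows", "body": {
  "deltas": [0,-3,0,0,0,0,0.05,0,-6,0,0,0,0,0.05,0,-8,0,0,0,0,0.05,0,-10,0,0,0,0,0.05]
}}

```text
clock: 23.02
eef_pos: [479.1, 26.0, 23.0]
tool_rot: [3.14, 0.0, 3.135]
force: [-1.1, 4.6, 5.2]
width: 16.4
gripper_force: 58.5
```

Emit:
{"method": "play_rows", "body": {
  "deltas": [0,-3,0,0,0,0,0.05,0,-6,0,0,0,0,0.05,0,-6,0,0,0,0,0.05]
}}

```text
clock: 23.4
eef_pos: [479.0, 18.6, 23.0]
tool_rot: [3.141, 0.0, 3.134]
force: [-1.5, 0.5, 5.3]
width: 16.4
gripper_force: 58.6
```

Emit:
{"method": "play_rows", "body": {
  "deltas": [0,-2,0,0,0,0,0.05,0,-4,0,0,0,0,0.05,0,-4,0,0,0,0,0.05]
}}

```text
clock: 23.78
eef_pos: [479.0, 14.6, 23.0]
tool_rot: [3.141, 0.0, 3.134]
force: [-2.2, 1.0, 5.6]
width: 16.4
gripper_force: 58.6
```

Emit:
{"method": "play_rows", "body": {
  "deltas": [0,-2,0,0,0,0,0.05,0,-4,0,0,0,0,0.05,0,-4,0,0,0,0,0.05]
}}

```text
clock: 24.15
eef_pos: [479.0, 10.5, 23.0]
tool_rot: [3.141, 0.0, 3.134]
force: [-1.2, 0.5, 5.6]
width: 16.3
gripper_force: 58.6
```

Emit:
{"method": "play_rows", "body": {
  "deltas": [0,-2,0,0,0,0,0.05,0,-4,0,0,0,0,0.05,0,-4,0,0,0,0,0.05]
}}

```text
clock: 24.52
eef_pos: [479.0, 6.5, 23.0]
tool_rot: [3.141, 0.0, 3.134]
force: [-1.2, 0.9, 5.9]
width: 16.6
gripper_force: 58.6
```

Emit:
{"method": "play_rows", "body": {
  "deltas": [0,-1,0,0,0,0,0.05,0,-2,0,0,0,0,0.05,0,-2,0,0,0,0,0.05]
}}

```text
clock: 24.9
eef_pos: [478.9, 4.9, 23.0]
tool_rot: [3.141, 0.0, 3.134]
force: [-1.1, 1.8, 6.6]
width: 16.1
gripper_force: 58.6
```

Emit:
{"method": "play_rows", "body": {
  "deltas": [0,-1,0,0,0,0,0.05,0,-2,0,0,0,0,0.05,0,-2,0,0,0,0,0.05]
}}

```text
clock: 25.28
eef_pos: [478.9, 2.9, 23.0]
tool_rot: [3.141, 0.0, 3.134]
force: [-0.9, 1.2, 5.3]
width: 16.3
gripper_force: 58.6
```

Emit:
{"method": "play_rows", "body": {
  "deltas": [0,-1,0,0,0,0,0.05,0,-2,0,0,0,0,0.05,0,-2,0,0,0,0,0.05]
}}

```text
clock: 25.65
eef_pos: [478.9, 0.9, 23.0]
tool_rot: [3.141, 0.0, 3.134]
force: [-0.0, 1.0, 6.2]
width: 16.4
gripper_force: 58.6
```

Emit:
{"method": "play_rows", "body": {
  "deltas": [0,-1,0,0,0,0,0.05,0,-1.5,0,0,0,0,0.05,0,-1.5,0,0,0,0,0.05]
}}

```text
clock: 26.02
eef_pos: [478.9, -0.6, 23.0]
tool_rot: [3.141, 0.0, 3.134]
force: [-1.7, 0.9, 5.9]
width: 16.5
gripper_force: 58.6
```

Emit:
{"method": "play_rows", "body": {
  "deltas": [0,-1,0,0,0,0,0.05,0,-1.5,0,0,0,0,0.05,0,-1.5,0,0,0,0,0.05]
}}

```text
clock: 26.4
eef_pos: [478.8, -3.3, 23.0]
tool_rot: [-3.141, 0.0, 3.133]
force: [-1.2, -0.8, 4.4]
width: 16.6
gripper_force: 58.6
```

The notch is starting to pull the stage ahead. Smaller steps now.

Emit:
{"method": "play_rows", "body": {
  "deltas": [0,0,0,0,0,0,0.05,0,0,0,0,0,0,0.05]
}}

```text
clock: 26.65
eef_pos: [478.9, -3.4, 23.0]
tool_rot: [-3.141, 0.0, 3.133]
force: [-0.2, -1.8, 5.2]
width: 16.2
gripper_force: 58.6
```

Emit:
{"method": "play_rows", "body": {
  "deltas": [0,-0.5,0,0,0,0,0.05,0,-1,0,0,0,0,0.05,0,-1,0,0,0,0,0.05]
}}

```text
clock: 27.02
eef_pos: [478.8, -5.4, 23.0]
tool_rot: [-3.14, 0.0, 3.132]
force: [-0.6, -3.3, 5.3]
width: 16.5
gripper_force: 58.7
```

Emit:
{"method": "play_rows", "body": {
  "deltas": [0,-0.5,0,0,0,0,0.05,0,-1,0,0,0,0,0.05,0,-1,0,0,0,0,0.05]
}}

```text
clock: 27.4
eef_pos: [478.9, -5.7, 23.0]
tool_rot: [-3.141, 0.0, 3.133]
force: [-0.9, -2.1, 5.2]
width: 16.3
gripper_force: 58.7
```

Emit:
{"method": "play_rows", "body": {
  "deltas": [0,-0.5,0,0,0,0,0.05,0,-0.5,0,0,0,0,0.05,0,-0.5,0,0,0,0,0.05]
}}

```text
clock: 27.78
eef_pos: [478.9, -5.9, 23.0]
tool_rot: [-3.141, 0.0, 3.133]
force: [-1.1, -0.4, 5.3]
width: 16.6
gripper_force: 58.7
```

Emit:
{"method": "play_rows", "body": {
  "deltas": [0,-0.4,0,0,0,0,0.05,0,-0.4,0,0,0,0,0.05,0,-0.4,0,0,0,0,0.05,0,-0.4,0,0,0,0,0.05]
}}

```text
clock: 28.28
eef_pos: [478.9, -6.0, 23.0]
tool_rot: [-3.141, 0.0, 3.134]
force: [-1.2, 0.0, 5.5]
width: 16.0
gripper_force: 58.7
```

Run:
```python
from h import *
s=read_state(); print(s["eef_pos"],s["force"],s["gripper_force"])
im,i=snap("wrist","w10"); print(green(im,i,52))
```

```text
[478.87688111  -6.03746922  23.00209398] [-1.21321207  0.03656975  5.49292483] 58.6860716342926
((292, 341, 64, 37), ((534.0403442382812, -6.312243461608887), (31.69837188720703, 21.83917999267578), 89.53765106201172))
```

```bash
python3 -c "
from cell import *
print(finish_job())"
```

```text
the job is handed in; nothing more can be done
None
```

The job is handed in: the jig lies flat in the nest and the gripper still holds the post at 59 N. The stage was held still about 4.5 mm past where the notch began to pull, with about 0 N along the rail. I located the notch by feel, not by camera, and no verdict came back.

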